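# Switch off the bench power key that was left latched

## Task

One of the four identical white keys on the yellow bench power box has been left latched down. Find it (a light tap tells: a key that is up gives softly, the latched one sits lower and firm) and press it with the fingertips to release it, so that it springs up level with the other three. Do not push any of the other keys down, pick nothing up, and leave the things around the box where they stand.

Things in the scene. Friction and masses are not known exactly. Their poses are not given: they have to be found in the camera images.
- power_box: Yellow bench power box, fixed to the table, 130 x 270 x 50 mm high; origin at the centre of its underside, x away from the robot, y along the key row. The keys' row lies 30 mm nearer the robot than its centre line; the round grey and black sockets (look only, flush) lie 32 mm beyond the centre line.
- seat_a: One of four identical key seats: black square bezel, 40 mm outside, 31 mm inside, 4 mm high. Origin: key centre on the top face of the box (50 mm above the table); x away from the robot, y along the row, z up. The four stand 58 mm apart in one row, in any order. Its white 30 x 30 mm key cap has its flat top 18 mm above this origin when up, 12.5 mm when latched, 9 mm when fully pressed.
- seat_b: One of four identical key seats: black square bezel, 40 mm outside, 31 mm inside, 4 mm high. Origin: key centre on the top face of the box (50 mm above the table); x away from the robot, y along the row, z up. The four stand 58 mm apart in one row, in any order. Its white 30 x 30 mm key cap has its flat top 18 mm above this origin when up, 12.5 mm when latched, 9 mm when fully pressed.
- seat_c: One of four identical key seats: black square bezel, 40 mm outside, 31 mm inside, 4 mm high. Origin: key centre on the top face of the box (50 mm above the table); x away from the robot, y along the row, z up. The four stand 58 mm apart in one row, in any order. Its white 30 x 30 mm key cap has its flat top 18 mm above this origin when up, 12.5 mm when latched, 9 mm when fully pressed.
- seat_d: One of four identical key seats: black square bezel, 40 mm outside, 31 mm inside, 4 mm high. Origin: key centre on the top face of the box (50 mm above the table); x away from the robot, y along the row, z up. The four stand 58 mm apart in one row, in any order. Its white 30 x 30 mm key cap has its flat top 18 mm above this origin when up, 12.5 mm when latched, 9 mm when fully pressed.
- key_a (a joint): Travel of the white key in seat_a, m, positive downwards, 0 where it stood at the start, up or latched (so it does not tell at first which one is latched). A key that is up resists with 2.5 N at first and 0.6 N more per mm, returns by itself and stops at 9 mm; 5 mm or more counts as pushed down.
- key_b (a joint): The same for seat_b. Whichever key is latched stands firm until about 6 N, then goes at most 3.5 mm further down (about 8 N at the stop). Its latch lets go about 2 mm down (7 N); when let go the key springs up, level with the others, to a value of about -0.0055.
- key_c (a joint): The same for seat_c: m, positive downwards, 0 where it stood at the start.
- key_d (a joint): The same for seat_d: m, positive downwards, 0 where it stood at the start.
- glue: Bystander: white glue bottle with a blue label and orange cap, standing loose behind the box, 44 mm across, 130 mm high; origin under its centre.
- paint_jar: Bystander: blue paint jar with a yellow label and white cap, standing loose at the left end of the box, 62 mm across, 70 mm high; origin under its centre.
- mushroom: Bystander: small terracotta mushroom figure standing loose at the right end of the box, 56 mm across its cap, 63 mm high; origin under its centre.

How it is judged (in metres and radians):
At the end, for the whole second after the job is handed in: The key that was latched stands up (at least 4.5 mm above its latched place), the other three are up (within 1 mm), and the glue bottle, paint jar and mushroom stand upright within 15 mm of where they were (value of joint any of key_a, key_b, key_c, key_d below -0.0045 m and value of joint each of key_a, key_b, key_c, key_d below 0.001 m and distance of each of glue, paint_jar, mushroom from where it was at the start of the episode below 0.015 m and angle between each of glue, paint_jar, mushroom's own z axis and vertical below 0.2 rad); the robot touches nothing.
It fails at once if a key that was up is pushed down (5 mm or more) (value of joint any of key_a, key_b, key_c, key_d above 0.005 m).
It fails at once if a bystander is picked up, knocked over or shifted by 15 mm or more (distance of any of glue, paint_jar, mushroom from where it was at the start of the episode above 0.015 m or angle between any of glue, paint_jar, mushroom's own z axis and vertical above 0.5 rad).
It also fails if it takes over 40 s, if anything falls off the work surface, if the arm or the gripper's body presses on something with over 40 N, if the wrist force passes 120 N, or if a joint passes its speed limit or range.

## Robot

A 6-joint arm with a two-finger parallel gripper is mounted at the origin on the work surface. World frame = base frame: x ahead of the robot, y to its left, z up, the work surface at z = 0. Lengths are in m, angles in degrees, forces in N, time in s.
With the tool pointing down it reaches from about 0.4 to 0.825 m from the base axis. Payload 7 kg.
Tool frame: the origin (TCP) lies on the centre line of the jaws, within the pads' length; the fingertips stand 19 mm ahead of it and the grasp point (between the pads) is the TCP; z points along the fingers, y is the direction in which the jaws open and shut (so a half turn about z gives the same grasp; the last joint's range is limited). The gripper opens to 85 mm and grips with 20 to 120 N. Pads are 22 mm wide; open, the fingers measure 114 mm over their backs; the gripper's body (76 mm by 85 mm) begins 54 mm behind the grasp point. The pads swing forward as they close: fully open they stand 13 mm farther back than shut.
Start: joints at [90.132, 20.546, 0.682, 0, -70.136, -16.507], TCP at [0.19, 0.648, 0.25] pointing down, gripper open.
Joint ranges: [-176.03, 176.03], [-82.01, 121.73], [-58.28, 71.71], [-173.87, 95.51], [-174.79, -0.11], [-173.66, 173.66]. Speed limits (degrees/s): [136.94, 136.94, 172.46, 180, 180, 180].

## Interface

Orientations are given as [roll, pitch, yaw] about the fixed x, y, z axes, in that order (R = Rz(yaw) Ry(pitch) Rx(roll)).
In Python, from workcell import env, camera, workorder gives the robot as it stands. The module is installed in compiled form; this text tells all that it offers.
- The arm moves only by the shell command python3 -m pendant 'ROWS' [OPENING] [FORCE]. ROWS is JSON, a list of rows, each an object with "xyz": the shift along the world's x, y, z in mm, a list of three; "roll": the turn about the world's z in degrees. In form: [{"xyz": [tx, ty, tz], "roll": roll}, ...]. A call has 1 to 12 rows; each row shifts and turns the commanded pose from where the row before left it; what a row does not reach is not made up. A row lasts 1/12 s, in which the tool goes at most 41.7 mm and 7.16 degrees, less where a joint would pass 70% of its speed; a pose out of reach is approached as far as the arm can. A call is refused whole if a number of a shift passes 41.7 or a number of a turn 7.16, either way. A call with a gripper value outside its range is refused whole. OPENING is the finger opening in mm, from 0 to 85.4, set as the call begins (- or left out, the last holds). The fingers move at their own pace and stop on an object; FORCE is the grip in N (left out, the last holds). Time passes only in rows, so rows that do not move let the fingers close. It gives the time, the measured TCP pose, the force and the opening at its end, in the units of the state.
- env.sense(): the state, without advancing time (a new reading comes with each control period).
- camera(name): name is "side" or "top"; returns a dict with "color" (400x640x3 uint8, blue, green, red), "fovy" (degrees; the focal length in pixels is half the picture's height over the tangent of half this angle, whatever the lens; pixels are square), "cx", "cy" (the principal point, pixels), "k1" (the pictures are not rectified: a ray, as slopes to the right and down, at radius r is drawn at 1 + k1 r^2 times it, then the intrinsics apply), "R" (3x3) and "t" (3): a world point X has camera coordinates R X + t. Camera axes: x right, y down, z forward; pixel columns grow to the right and rows downward; lengths in m; the calibration is good to about 2 mm. A picture is of the moment at which its call begins. There is no depth.
- workorder.job_done(): hands the job in, once; it reports no verdict.
The state is a dict: "t": time; "joint_pos": joint angles; "qvel": joint speeds; "joint_torque": joint torques, N m; "ee_pos": TCP position; "tcp_rot": TCP orientation; "wrist_force": force on the tool from outside, world axes, zero at the start; "ft_torque": the same for the moment, N m; "finger_gap": opening from 0.0 (shut) to 1.0 (fully open).
Only numpy, scipy, OpenCV 4.12 (cv2) and the standard library are available. Lean on these libraries where they do the work, as an engineer would, in place of code of your own. Each camera call takes 0.05 s, during which the arm holds its last target.

## Working session

There is one attempt and no reset: what is moved stays moved. The work goes in short steps, Python scripts to look and compute and a shell command to move; the robot and the scene stay as the last step left them, time stands still between calls to the robot, and variables do not carry over. Pictures are saved under pics/ and viewed, and the job is handed in when it is done.

```bash
mkdir -p pics; python3 - <<'E'
from workcell import env,camera
import cv2
s=env.sense();print(s)
for n in("side","top"):
    c=camera(n);cv2.imwrite(f"pics/{n}0.png",c["color"]);print(n,{k:v for k,v in c.items() if k!="color"})
E
```

```text
{'t': 0.0, 'joint_pos': array([ 9.01334756e+01,  2.05903769e+01,  6.33597133e-01, -1.89336328e-02,
       -7.01343060e+01, -1.65063174e+01]), 'qvel': array([-0.05165409,  0.01898951, -0.16620783, -0.05116507,  0.05169695,
        0.07358127]), 'joint_torque': array([ 3.43120955e-04, -5.83316588e+01,  2.93420756e+01,  6.93663955e+00,
       -5.91887088e-03, -1.81053380e-06]), 'ee_pos': array([0.1901827 , 0.64719426, 0.24937798]), 'tcp_rot': array([ 1.79907611e+02, -8.81642437e-03, -1.63792829e+01]), 'wrist_force': array([ 0.28451749, -0.30513919,  0.65295677]), 'ft_torque': array([ 0.01824694, -0.05645529,  0.01782439]), 'finger_gap': 0.9964312874261988}
side {'fovy': 48.513235707294804, 'cx': 320.0563286994846, 'cy': 195.12514391500054, 'k1': 0.013603481697926105, 'R': array([[ 0.97540387, -0.21965187,  0.01844826],
       [-0.14008134, -0.68231906, -0.71750813],
       [ 0.17018961,  0.69727595, -0.69630578]]), 't': array([-0.59386868,  0.1504167 ,  0.8925587 ])}
top {'fovy': 55.617567935237254, 'cx': 321.0954465134931, 'cy': 196.49513686222616, 'k1': -0.0708132912433803, 'R': array([[ 1.06595027e-02, -9.99942961e-01, -6.71188968e-04],
       [-9.92809117e-01, -1.05034137e-02, -1.19246537e-01],
       [ 1.19232685e-01,  1.93747131e-03, -9.92864448e-01]]), 't': array([0.04674625, 0.62731317, 0.86975769])}
```

View pics/side0.png

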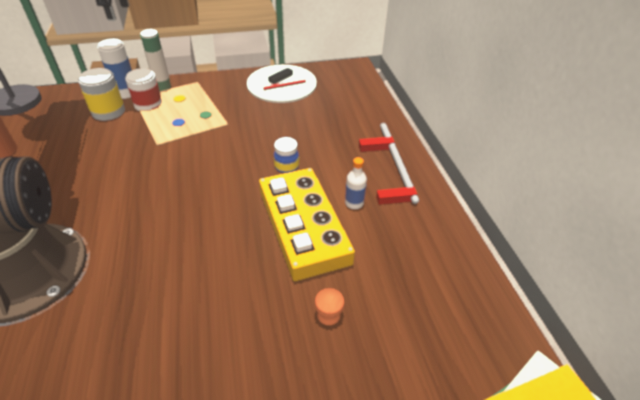

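View pics/top0.png

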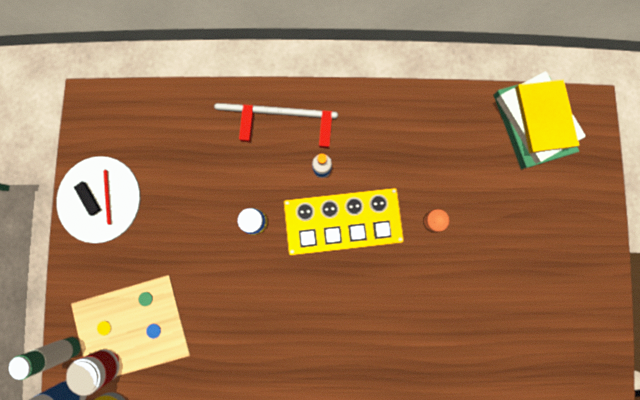

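The side picture shows the key row at about (279,186), (286,203), (293,222), (302,242). In the top picture the keys are at (307,238), (333,235), (358,232), (383,229), with the glue at (321,163), the jar at (250,221) and the mushroom at (438,221). Next I'll locate the keys more exactly.

```bash
cat > h.py <<'E'
import numpy as np,cv2
def K(c):
    f=200/np.tan(np.radians(c["fovy"]/2));return np.array([[f,0,c["cx"]],[0,f,c["cy"]],[0,0,1]])
def toplane(c,uv,z):
    n=cv2.undistortPoints(np.float64(uv).reshape(-1,1,2),K(c),np.array([c["k1"],0,0,0.]))[:,0]
    d=np.c_[n,np.ones(len(n))]@c["R"]; o=-c["R"].T@c["t"]
    return o+d*((z-o[2])/d[:,2])[:,None]
def proj(c,X):
    return cv2.projectPoints(np.float64(X).reshape(-1,1,3),cv2.Rodrigues(c["R"])[0],c["t"],K(c),np.array([c["k1"],0,0,0.]))[0][:,0]
E
python3 - <<'E'
from workcell import env,camera
from h import *
c={n:camera(n) for n in("top","side")}
for n,roi in(("top",(280,185,410,260)),("side",(255,165,360,280))):
    x0,y0,x1,y1=roi
    im=c[n]["color"][y0:y1,x0:x1]
    cv2.imwrite(f"pics/{n}z.png",cv2.resize(im,None,fx=5.5 if n=="top" else 5,fy=5.5 if n=="top" else 5,interpolation=cv2.INTER_CUBIC))
    b=(im.min(2)>150).astype(np.uint8)
    N,l,st,ce=cv2.connectedComponentsWithStats(b)
    for i in range(1,N):
        if st[i,4]>20:
            p=ce[i]+[x0,y0];print(n,p,st[i],toplane(c[n],p,.068)[0])
uv=[[307,238],[333,235],[358,232],[383,229]]
for nm,p,z in(("glue",(322,160),.13),("jar",(250,221),.07),("mush",(438,220),.055)):print(nm,toplane(c["top"],[p],z)[0])
E
```

```text
top [327.54166667 202.75      ] [41 16 16  8 24] [0.60874714 0.03831799 0.068     ]
top [306.02083333 211.89583333] [17 18 17 17 48] [0.58706472 0.08765357 0.068     ]
top [328.         214.86363636] [41 25 15  8 22] [0.58076444 0.03702051 0.068     ]
top [382.58602151 229.06451613] [ 96  37  15  15 186] [ 0.54938799 -0.08847386  0.068     ]
top [357.31147541 232.01639344] [ 70  40  15  15 183] [ 0.54211847 -0.03041637  0.068     ]
top [332.53333333 234.75555556] [ 46  43  14  14 180] [0.53531786 0.02626228 0.068     ]
top [307.30978261 237.61413043] [ 20  46  15  14 184] [0.52819434 0.08382617 0.068     ]
side [353.97222222 179.22685185] [ 92   4  13  21 216] [0.69934728 0.05810556 0.068     ]
side [278.14917127 184.13812155] [ 15  13  17  14 181] [0.52905215 0.07617959 0.068     ]
side [285.39800995 201.44776119] [ 22  29  17  16 201] [0.53583651 0.01910792 0.068     ]
side [353.5862069  205.62068966] [93 39 12  4 29] [ 0.67563634 -0.02249768  0.068     ]
side [293.46116505 221.15533981] [ 30  49  18  15 206] [ 0.54256665 -0.04059182  0.068     ]
side [302.11020408 240.78367347] [ 38  68  19  17 245] [ 0.54991442 -0.09543966  0.068     ]
glue [0.6955966  0.05211042 0.13      ]
jar [0.56450739 0.21592553 0.07      ]
mush [ 0.57207193 -0.2213589   0.055     ]
```

```bash
sleep 1
```

```text
(no output)
```

View pics/topz.png

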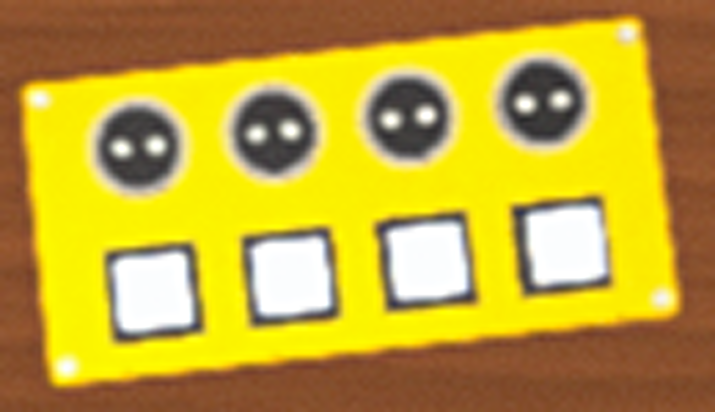

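View pics/sidez.png

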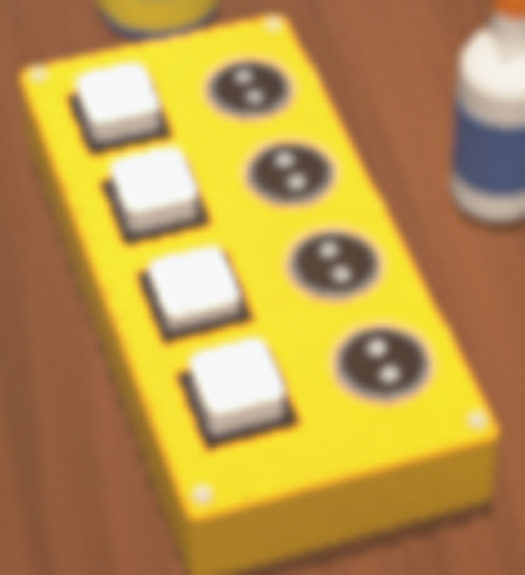

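The row spacing in the side view makes the third key from the left (y≈-0.03) look lowest. I'll shut the gripper, turn it to line up with the row, travel there high, and then tap.

```bash
python3 -m pendant '[{"xyz":[15,-29,0],"roll":2},{"xyz":[15,-29,0],"roll":2},{"xyz":[15,-29,0],"roll":2},{"xyz":[15,-29,0],"roll":2},{"xyz":[15,-29,0],"roll":2},{"xyz":[15,-29,0],"roll":2},{"xyz":[15,-29,0],"roll":2},{"xyz":[15,-29,0],"roll":2},{"xyz":[15,-29,0],"roll":2},{"xyz":[15,-29,0],"roll":2},{"xyz":[15,-29,0],"roll":2},{"xyz":[15,-29,0],"roll":1.4}]' 0 40
python3 -m pendant '[{"xyz":[15,-29,0],"roll":0},{"xyz":[15,-29,0],"roll":0},{"xyz":[15,-29,0],"roll":0},{"xyz":[15,-29,0],"roll":0},{"xyz":[15,-29,0],"roll":0},{"xyz":[15,-29,0],"roll":0},{"xyz":[15,-29,0],"roll":0},{"xyz":[15,-29,0],"roll":0},{"xyz":[15,-29,0],"roll":0},{"xyz":[15,-29,0],"roll":0},{"xyz":[15,-29,0],"roll":0},{"xyz":[0,0,0],"roll":0}]'
```

```text
t: 1.2
ee_pos: [0.3706, 0.298, 0.2504]
tcp_rot: [-180.0, -0.0, 7.1]
wrist_force: [1.3, 0.3, 0.1]
finger_gap: -0.0
t: 2.2
ee_pos: [0.5368, -0.0232, 0.2498]
tcp_rot: [179.9, 0.0, 6.8]
wrist_force: [0.7, 0.7, 0.3]
finger_gap: -0.001
```

```bash
python3 - <<'E'
from workcell import env,camera
from h import *
s=env.sense();print(s["t"],s["ee_pos"],s["tcp_rot"],s["wrist_force"],s["finger_gap"])
c=camera("side");cv2.imwrite("pics/side1.png",c["color"])
E
```

```text
2.2 [ 0.53679895 -0.0232403   0.24976413] [1.79941648e+02 4.74758237e-02 6.84230538e+00] [0.7359275  0.67834985 0.30332544] -0.0014470748274602674
```

View pics/side1.png

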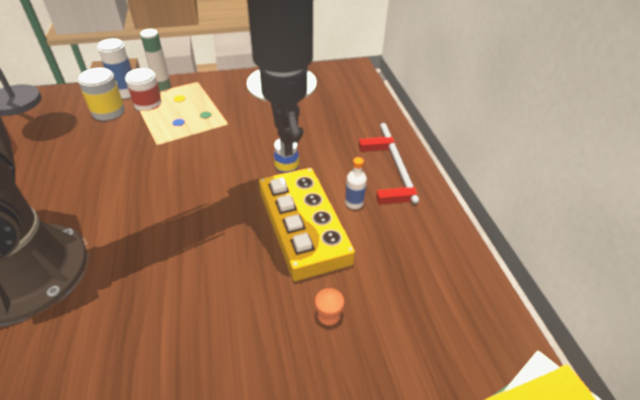

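The side picture shows the shut gripper, tip near (287,150), high and clear of everything. I'll centre it over the third key and go down to about 12 mm above the up level.

```bash
python3 -m pendant '[{"xyz":[5,-7,-20],"roll":0},{"xyz":[0,0,-30],"roll":0},{"xyz":[0,0,-30],"roll":0},{"xyz":[0,0,-30],"roll":0},{"xyz":[0,0,-25],"roll":0},{"xyz":[0,0,-15],"roll":0},{"xyz":[0,0,0],"roll":0},{"xyz":[0,0,0],"roll":0},{"xyz":[0,0,0],"roll":0}]'
python3 - <<'E'
from workcell import env,camera
from h import *
c=camera("side");cv2.imwrite("pics/side2.png",cv2.resize(c["color"][120:300,200:400],None,fx=3,fy=3,interpolation=cv2.INTER_CUBIC))
c=camera("top");cv2.imwrite("pics/top2.png",cv2.resize(c["color"][150:270,250:450],None,fx=4,fy=4,interpolation=cv2.INTER_CUBIC))
E
```

```text
t: 3.0
ee_pos: [0.541, -0.0258, 0.1015]
tcp_rot: [180.0, -0.1, 7.1]
wrist_force: [-0.8, -0.5, 0.6]
finger_gap: -0.001
```

View pics/side2.png

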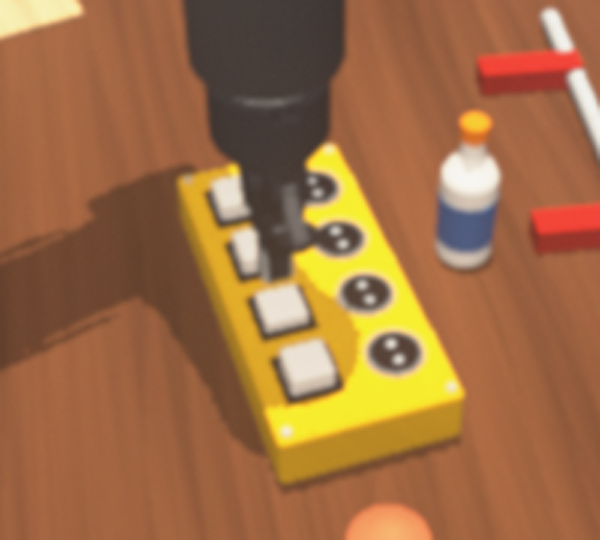

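View pics/top2.png

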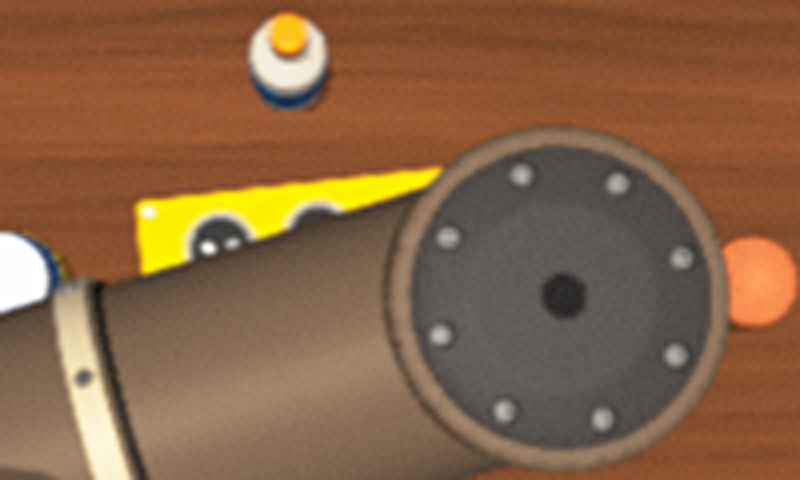

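The tip is about 14 mm above the third key, and the measured pose is 4.5 mm short in y. I'll correct that and go down in small steps.

```bash
python3 -m pendant '[{"xyz":[1,-4.5,-4],"roll":0},{"xyz":[0,0,-4],"roll":0},{"xyz":[0,0,-3],"roll":0},{"xyz":[0,0,0],"roll":0},{"xyz":[0,0,0],"roll":0},{"xyz":[0,0,0],"roll":0}]'
python3 -m pendant '[{"xyz":[0,0,-2],"roll":0},{"xyz":[0,0,0],"roll":0},{"xyz":[0,0,0],"roll":0},{"xyz":[0,0,0],"roll":0}]'
python3 -m pendant '[{"xyz":[0,0,-2],"roll":0},{"xyz":[0,0,0],"roll":0},{"xyz":[0,0,0],"roll":0},{"xyz":[0,0,0],"roll":0}]'
python3 -m pendant '[{"xyz":[0,0,-1],"roll":0},{"xyz":[0,0,0],"roll":0},{"xyz":[0,0,0],"roll":0},{"xyz":[0,0,0],"roll":0}]'
```

```text
t: 3.6
ee_pos: [0.5413, -0.031, 0.0893]
tcp_rot: [180.0, 0.0, 7.0]
wrist_force: [-0.2, -0.4, 0.5]
finger_gap: 0.005
t: 3.93
ee_pos: [0.5413, -0.0309, 0.0873]
tcp_rot: [180.0, 0.0, 7.0]
wrist_force: [0.1, 0.0, 0.3]
finger_gap: 0.001
t: 4.27
ee_pos: [0.5413, -0.0309, 0.0853]
tcp_rot: [180.0, 0.0, 7.0]
wrist_force: [-0.0, -0.2, -0.9]
finger_gap: 0.001
t: 4.6
ee_pos: [0.5413, -0.0309, 0.0843]
tcp_rot: [180.0, 0.0, 7.0]
wrist_force: [1.1, 0.4, 0.1]
finger_gap: 0.004
```

With the tip at z≈0.0653 there is still no contact, and an up key would read about 4 N here. That fits this being the latched one. I'll keep going in 1 mm steps.

```bash
for i in 1; do python3 -m pendant '[{"xyz":[0,0,-1],"roll":0},{"xyz":[0,0,0],"roll":0},{"xyz":[0,0,0],"roll":0},{"xyz":[0,0,0],"roll":0}]'; done
python3 -m pendant '[{"xyz":[0,0,-1],"roll":0},{"xyz":[0,0,0],"roll":0},{"xyz":[0,0,0],"roll":0},{"xyz":[0,0,0],"roll":0}]'
python3 -m pendant '[{"xyz":[0,0,-1],"roll":0},{"xyz":[0,0,0],"roll":0},{"xyz":[0,0,0],"roll":0},{"xyz":[0,0,0],"roll":0}]'
```

```text
t: 4.93
ee_pos: [0.5413, -0.0309, 0.0833]
tcp_rot: [180.0, -0.0, 7.0]
wrist_force: [-0.4, -0.5, -0.1]
finger_gap: 0.001
t: 5.27
ee_pos: [0.5415, -0.0309, 0.0824]
tcp_rot: [180.0, -0.0, 7.0]
wrist_force: [-0.0, -0.1, 0.9]
finger_gap: -0.004
t: 5.6
ee_pos: [0.5414, -0.0309, 0.0817]
tcp_rot: [180.0, -0.0, 7.0]
wrist_force: [-1.9, 1.4, 5.8]
finger_gap: 0.003
```

Contact came at tip z≈0.063 and the force rose straight to 5.8 N. That is the low, firm, latched key, so I'll press it through.

```bash
python3 -m pendant '[{"xyz":[0,0,-1],"roll":0},{"xyz":[0,0,0],"roll":0},{"xyz":[0,0,0],"roll":0}]'
python3 -m pendant '[{"xyz":[0,0,-1],"roll":0},{"xyz":[0,0,0],"roll":0},{"xyz":[0,0,0],"roll":0}]'
python3 -m pendant '[{"xyz":[0,0,-1],"roll":0},{"xyz":[0,0,0],"roll":0},{"xyz":[0,0,0],"roll":0}]'
```

```text
t: 5.85
ee_pos: [0.5414, -0.0309, 0.0807]
tcp_rot: [180.0, -0.0, 7.0]
wrist_force: [-2.1, -0.3, 6.7]
finger_gap: -0.002
t: 6.1
ee_pos: [0.5415, -0.0309, 0.0798]
tcp_rot: [180.0, -0.0, 7.0]
wrist_force: [-1.7, 0.1, 7.7]
finger_gap: 0.001
t: 6.35
ee_pos: [0.5415, -0.0309, 0.0788]
tcp_rot: [180.0, -0.0, 7.0]
wrist_force: [-2.6, 0.1, 7.0]
finger_gap: -0.003
```

```bash
python3 -m pendant '[{"xyz":[0,0,-0.4],"roll":0},{"xyz":[0,0,0],"roll":0}]'
python3 -m pendant '[{"xyz":[0,0,2],"roll":0},{"xyz":[0,0,2],"roll":0},{"xyz":[0,0,2],"roll":0},{"xyz":[0,0,0],"roll":0},{"xyz":[0,0,0],"roll":0}]'
python3 -m pendant '[{"xyz":[0,0,2],"roll":0},{"xyz":[0,0,0],"roll":0},{"xyz":[0,0,0],"roll":0}]'
```

```text
t: 6.52
ee_pos: [0.5415, -0.0309, 0.0785]
tcp_rot: [180.0, -0.0, 7.0]
wrist_force: [-2.7, 0.3, 7.1]
finger_gap: 0.002
t: 6.93
ee_pos: [0.5415, -0.0309, 0.0841]
tcp_rot: [-180.0, -0.0, 7.0]
wrist_force: [-1.0, 0.1, 4.0]
finger_gap: -0.001
t: 7.18
ee_pos: [0.5414, -0.0309, 0.0859]
tcp_rot: [-180.0, -0.0, 7.0]
wrist_force: [-0.2, 1.0, 3.1]
finger_gap: 0.0
```

The key follows the tip up with spring force, 4.0 N at tip z 0.065 and 3.1 N at 0.067, where there was no contact on the way down. So it has released. Now I'll retreat and look.

```bash
python3 -m pendant '[{"xyz":[0,0,5],"roll":0},{"xyz":[0,0,15],"roll":0},{"xyz":[0,0,30],"roll":0},{"xyz":[0,0,30],"roll":0},{"xyz":[0,0,30],"roll":0},{"xyz":[0,0,30],"roll":0},{"xyz":[-15,29,10],"roll":0},{"xyz":[-15,29,0],"roll":0},{"xyz":[-15,29,0],"roll":0},{"xyz":[-15,29,0],"roll":0},{"xyz":[-15,29,0],"roll":0},{"xyz":[-15,29,0],"roll":0}]'
python3 -m pendant '[{"xyz":[-15,29,0],"roll":0},{"xyz":[-15,29,0],"roll":0},{"xyz":[-15,29,0],"roll":0},{"xyz":[-15,29,0],"roll":0},{"xyz":[-15,29,0],"roll":0},{"xyz":[-15,29,0],"roll":0},{"xyz":[-15,29,0],"roll":0},{"xyz":[-15,29,0],"roll":0},{"xyz":[-15,29,0],"roll":0},{"xyz":[-15,29,0],"roll":0},{"xyz":[0,0,0],"roll":0},{"xyz":[0,0,0],"roll":0}]'
python3 - <<'E'
from workcell import env,camera
from h import *
c={n:camera(n) for n in("top","side")}
for n,roi in(("top",(280,220,410,260)),("side",(255,165,325,280))):
    x0,y0,x1,y1=roi
    o=cv2.imread(f"pics/{n}0.png")
    for nm,I in(("before",o),("after",c[n]["color"])):
        im=I[y0:y1,x0:x1]
        N,l,st,ce=cv2.connectedComponentsWithStats((im.min(2)>150).astype(np.uint8))
        for i in range(1,N):
            if st[i,4]>100: print(n,nm,ce[i].round(2)+[x0,y0],st[i,4],toplane(c[n],ce[i]+[x0,y0],.068)[0].round(4))
    d=cv2.absdiff(o,c[n]["color"]).max(2);print(n,d[150:230,220:460].max() if n=="top" else d[140:320,260:370].max())
cv2.imwrite("pics/side3.png",c["side"]["color"]);cv2.imwrite("pics/top3.png",c["top"]["color"])
a=[cv2.resize(x[165:280,255:360],None,fx=3.5,fy=3.5,interpolation=cv2.INTER_CUBIC) for x in(cv2.imread("pics/side0.png"),c["side"]["color"])]
cv2.imwrite("pics/cmp.png",np.hstack(a))
E
```

```text
t: 8.18
ee_pos: [0.45, 0.144, 0.2359]
tcp_rot: [-180.0, 0.0, 7.0]
wrist_force: [1.1, 0.8, 0.4]
finger_gap: -0.004
t: 9.18
ee_pos: [0.3002, 0.434, 0.2352]
tcp_rot: [179.9, 0.0, 7.2]
wrist_force: [0.1, 0.8, -0.5]
finger_gap: 0.003
top before [382.59 229.06] 186 [ 0.5494 -0.0885  0.068 ]
top before [357.32 231.98] 184 [ 0.5422 -0.0304  0.068 ]
top before [332.53 234.76] 180 [0.5353 0.0263 0.068 ]
top before [307.31 237.61] 184 [0.5282 0.0838 0.068 ]
top after [382.59 229.03] 187 [ 0.5495 -0.0885  0.068 ]
top after [357.63 231.95] 185 [ 0.5423 -0.0311  0.068 ]
top after [332.53 234.76] 180 [0.5353 0.0263 0.068 ]
top after [307.26 237.51] 187 [0.5284 0.084  0.068 ]
top 52
side before [278.16 184.1 ] 182 [0.5291 0.0763 0.068 ]
side before [285.36 201.47] 200 [0.5358 0.0191 0.068 ]
side before [293.44 221.19] 207 [ 0.5425 -0.0407  0.068 ]
side before [302.13 240.81] 246 [ 0.5499 -0.0955  0.068 ]
side after [278.17 184.06] 181 [0.5291 0.0764 0.068 ]
side after [285.36 201.47] 200 [0.5358 0.0191 0.068 ]
side after [293.53 220.31] 220 [ 0.5431 -0.0383  0.068 ]
side after [302.08 240.73] 243 [ 0.5499 -0.0953  0.068 ]
side 137
```

View pics/cmp.png

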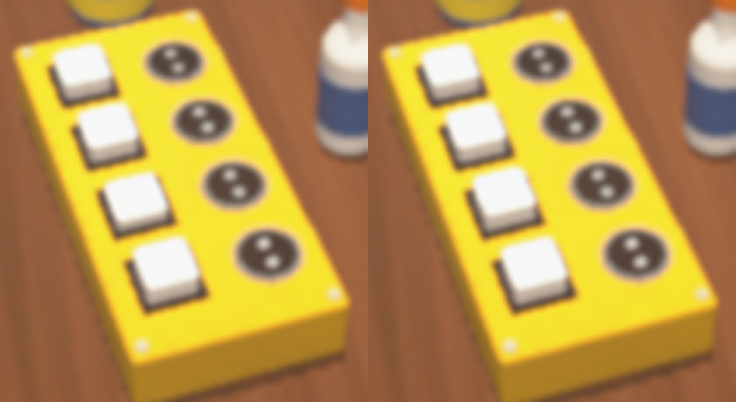

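View pics/top3.png

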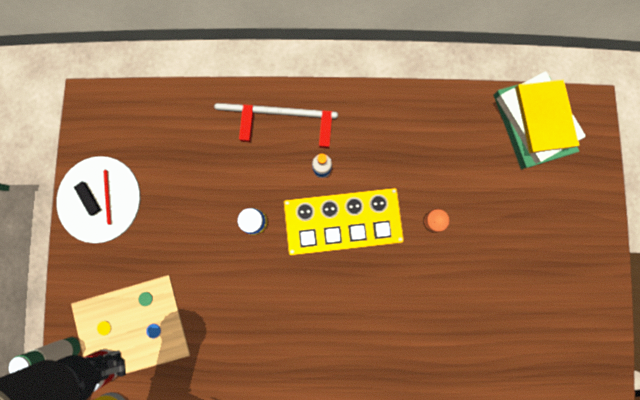

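In the comparison picture only the third key changed: it now stands as high as the others. In the top picture the glue (321,163), jar (250,221) and mushroom (438,221) haven't moved, and the arm is clear with the wrist force near zero. I'm handing it in.

```bash
python3 -c "
from workcell import workorder
print(workorder.job_done())"
```

```text
the job is handed in; nothing more can be done
None
```

The latched key was the third from the left (y ≈ -0.03). I pressed it about 3 mm with the shut fingertips, and it released and sprang up. I handed the job in soon after the arm's last pose reading, at 9.2 s of the 40 s. No verdict is reported.

- **Finding it:** The side view suggested this key was lowest. Going down on it, there was no contact until tip z ≈ 0.063, then the force rose at once to 5.8 N, which is low and firm. I did not tap or touch the other three keys.
- **Release:** The force stayed at about 7 N through the press, a little below the roughly 8 N given for the stop. On the way up the key still pushed with 4.0 N at tip z 0.065 and 3.1 N at 0.067, heights where there was no contact on the way down.
- **Last pictures:** The third key moved up about 0.9 pixels in the side view and now looks level with the others. The other three keys did not shift by more than about 0.1 pixel, and I saw no movement of the glue, jar or mushroom. The arm is parked clear, with the wrist force down to noise, under 1 N.
- **Check that settled nothing:** A raw before/after difference of the side picture, over the area around the box, gave a maximum of 137. I did not trace it; I relied on the key positions and the pictures instead.

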